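# Set the dust extractor's mode switch

### The job

Set the dust extractor to automatic: take the flat screwdriver out of the wooden tool block, put its blade in the slot of the round mode switch on the sloping face of the control box, and with it turn the switch a quarter turn clockwise, up to its stop, so that the slot runs straight up the slope. Turn the switch only with the screwdriver, never with the fingers. Then slide the screwdriver blade back into its slot in the block, fully home, let go of it, and leave the chisel standing in the other slot.

Things in the scene. Friction and masses are not known exactly. Their poses are not given: they have to be found in the camera images.
- driver_center (a point): Flat screwdriver, standing in one slot of the tool block, handle's foot on the block's top. Square wooden handle 24 x 24 x 80 mm, steel band at its foot; below it a flat steel blade 20 wide, 3.2 thick, 58 mm long. 0.08 to 0.17 kg. This point: handle's centre, 40 mm above its foot. z runs along the tool from blade to handle, x along the blade's width, y its thickness; the flats face x and y.
- driver_tip (a point): The middle of the screwdriver blade's square end, 98 mm from the handle's centre along its -z; same axes as the handle's centre.
- switch_slot (a point): Mode switch: round steel head 52 mm across with one straight slot across its diameter, 6.5 mm wide, 8 mm deep, open at both ends; black floor, white mark near one end. This point: middle of the slot's floor, 8 mm below its mouth. It turns with the switch: x along the slot to its marked end, z the switch's axis, out of the sloping face.
- mode_switch (a joint): Angle of the switch (rad), growing clockwise as seen facing the panel. 0: slot level across the slope, marked end left; pi/2: slot straight up the slope, marked end uppermost. Starts between -0.25 and 0.3; stops at -0.3 and 1.6. Friction about 0.06 N m, no spring: it stays where left.
- panel: Sloping face of the grey control box (200 wide, 155 deep, 131 mm high at the back, 40 at the front), 35 degrees from level, looking up and towards the robot's side. Origin on the face at the switch's axis, 89 mm above the table; z out of the face, x up the slope, y left. A fixed black ring, 64 mm across, 4 high, lies round the switch; the head's top is 15 mm above the face. Lamp and keys 80 mm off.
- slot0 (a point): Middle of the mouth of one slot of the wooden tool block (70 mm deep, 190 long, 65 high), level with its top. Slots are 26 mm long along the block's length (y), 9 mm across (x), and go through to the table; z is up. One holds the screwdriver, the other the chisel; which is which varies.
- slot1 (a point): Middle of the mouth of the other slot, 90 mm from slot0 along the block's y; same size and axes.
- chisel_center (a point): The chisel, to be left: turned round wooden handle, up to 31 mm across and 70 mm tall, standing in a slot of the block like the screwdriver. This point: centre of its handle, 35 mm above the block's top. z is up along it.
Mind the look-alikes: they are no part of the job. Leave any turquoise look-alike of the part that bears driver_center alone.

How it is judged (in metres and radians):
On the way, in this order (a step that is already met when the one before it is completed fails the run):
1. the screwdriver's blade is in the slot of the switch, square to the face, before the switch has been turned (z of driver_tip in the frame of switch_slot below 0.005 m and distance between driver_tip and switch_slot below 0.014 m and angle between the z axis of driver_center and the z axis of panel, either way round below 0.25 rad and value of joint mode_switch below 0.8 rad), for 0.1 s.
2. the switch has been turned up to its stop (past 1.37 rad) with the blade still in its slot (z of driver_tip in the frame of switch_slot below 0.005 m and distance between driver_tip and switch_slot below 0.014 m and angle between the z axis of driver_center and the z axis of panel, either way round below 0.25 rad and value of joint mode_switch above 1.37 rad), for 0.1 s.
At the end, for the whole second after the job is handed in: The switch reads more than 1.37 rad (its stop is at 1.6); screwdriver and chisel both stand in slots of the tool block, upright within 0.12 rad, within 14 mm of a slot's middle and with the handle's foot within 5 mm of the block's top, at rest (value of joint mode_switch above 1.37 rad and z of driver_center in the frame of slot0 between 0.035 and 0.045 m and angle between each of driver_center, chisel_center's own z axis and vertical below 0.12 rad and (horizontal distance between driver_center and slot0 below 0.014 m or horizontal distance between driver_center and slot1 below 0.014 m) and z of chisel_center in the frame of slot0 between 0.03 and 0.04 m and (horizontal distance between chisel_center and slot0 below 0.014 m or horizontal distance between chisel_center and slot1 below 0.014 m) and linear speed of each of screwdriver, chisel below 0.02 m/s); the robot touches nothing.
It fails at once if the fingers touch the switch (contact force between the fingers and mode_switch above 1 N).
It fails at once if the chisel is lifted or tipped out of its slot (angle between chisel_center's own z axis and vertical above 0.35 rad or distance of chisel_center from where it was at the start of the episode above 0.03 m).
It also fails if it takes over 64 s, if anything falls off the work surface, if the arm or the gripper's body presses on something with over 40 N, if the wrist force passes 120 N, or if a joint passes its speed limit or range.

### The arm

A 7-joint arm with a two-finger parallel gripper is mounted at the origin on the work surface. World frame = base frame: x ahead of the robot, y to its left, z up, the work surface at z = 0. Lengths are in mm, angles in rad, forces in N, time in s.
With the tool pointing down it reaches from about 400 to 850 mm from the base axis. Payload 10.4 kg.
Tool frame: the origin (TCP) lies at the very end of the fingers, on their centre line; the grasp point (between the pads) lies 19 mm behind it; z points along the fingers, y is the line along which they close (so a half turn about z gives the same grasp; the last joint's range is limited). The gripper opens to 87 mm and grips with 3 to 60 N. Pads are 19 mm wide; open, the fingers measure 117 mm over their backs; the gripper's body (75 mm by 190 mm) begins 51 mm behind the grasp point.
Start: joints at [1.217, 0.332, -0.065, 1.46, 0.022, 1.35, -0.088], TCP at [203.022, -591.13, 222.576] pointing down, gripper open.
Joint ranges: [-2.6, 2.6], [-0.5, 2.12], [-1.47, 1.34], [0.16, 2.42], [-1.27, 4.41], [0.06, 2.06], [-2.6, 2.6]. Speed limits (rad/s): [2.22, 2.22, 2.79, 2.79, 3.14, 3.14, 3.14].

### API

Orientations are given as a rotation vector (axis times angle).
In Python, from plant import env, claw, vision gives the robot as it stands. The module is installed in compiled form; this text tells all that it offers. Calls block until the motion is done:
- env.move_ptp(position, orientation): joint-space move of the TCP to a pose.
- env.servo_line(position, orientation=None, rate=150): straight line of the TCP; orientation=None keeps the orientation; rate is the mean speed in mm/s.
- env.move_joints(angles): joint-space move.
- claw.set_gripper(opening): finger opening in mm; the grip force is fixed at half the most; returns when the fingers have stopped.
- env.hold(seconds).
- env.inverse_kinematics(position, orientation): joint angles nearest the present ones, or None.
- env.sense(): the state.
- vision.capture(name): name is "side" or "top" or "wrist"; returns a dict with "frame" (400x640x3 uint8, red, green, blue), "intrinsics" (3x3 intrinsics, pixels), "distortion" ([k1, k2, p1, p2, k3] as OpenCV has them; the pictures are not rectified), "camera_from_world" (4x4, takes a point from world to camera coordinates). Camera axes: x right, y down, z forward; pixel columns grow to the right and rows downward; lengths in mm; the calibration is good to about 2 mm. A picture is of the moment at which its call begins. There is no depth.
A pose or a line that the arm cannot do raises env.PlanningError and nothing moves.
- env.finish_job(): hands the job in; it is judged then, once.
The state is a dict: "clock": time; "joints": joint angles; "qvel": joint speeds; "effort": joint torques, N m; "tool_pos": TCP position; "ee_rot": TCP orientation; "ft_force": force on the tool from outside, world axes, zero at the start; "ft_torque": the same for the moment, N m; "width": finger opening in mm; "finger_force": force on a finger pad.
Only numpy, scipy, OpenCV 4.12 (cv2) and the standard library are available. Lean on these libraries where they do the work, as an engineer would, in place of code of your own. Each camera call takes 0.05 s, during which the arm holds its last target. There are 200 camera calls.

## Working session

There is one attempt and no reset: what is moved stays moved. The work goes in short steps, each a Python script; the robot and the scene stay as the last script left them, time stands still between calls to the robot, and variables do not carry over. Pictures are saved under pics/ and viewed, at most 12 in all, crops included, and the job is handed in when it is done.

```bash
mkdir -p pics
cat > h.py <<'E'
import numpy as np, cv2
from scipy.spatial.transform import Rotation as R
from plant import env, claw, vision
def ray(c,uv):
    p=cv2.undistortPoints(np.array([[uv]],float),np.array(c["intrinsics"]),np.array(c["distortion"]))[0,0]
    T=np.array(c["camera_from_world"]); o=-T[:3,:3].T@T[:3,3]
    return o,T[:3,:3].T@np.array([p[0],p[1],1])
def onz(c,uv,z):
    o,d=ray(c,uv); return o+d*(z-o[2])/d[2]
def onplane(c,uv,p,n):
    o,d=ray(c,uv); return o+d*(np.dot(p-o,n)/np.dot(d,n))
def tri(rays):
    A=0;b=0
    for o,d in rays:
        d=d/np.linalg.norm(d);P=np.eye(3)-np.outer(d,d);A=A+P;b=b+P@o
    return np.linalg.solve(A,b)
def proj(c,p):
    T=np.array(c["camera_from_world"]);rv=cv2.Rodrigues(T[:3,:3])[0]
    return cv2.projectPoints(np.array(p,float).reshape(-1,3),rv,T[:3,3],np.array(c["intrinsics"]),np.array(c["distortion"]))[0][:,0]
def save(name,img): cv2.imwrite("pics/"+name,np.ascontiguousarray(img[...,::-1]))
E
python3 - <<'E'
from h import *
import pickle
cs={n:vision.capture(n) for n in("side","top","wrist")}
pickle.dump(cs,open("c0.pkl","wb"))
for n,c in cs.items():
    save(n+"0.png",c["frame"]); T=np.array(c["camera_from_world"]); print(n,-T[:3,:3].T@T[:3,3],T[2,:3])
s=env.sense();print(s)
E
```

```text
side [ 68.72484233 513.73550713 511.33726991] [ 0.60908149 -0.61768737 -0.49747567]
top [ 482.20670085  -21.09220986 1051.8994241 ] [ 0.11567962  0.01473246 -0.99317732]
wrist [ 276.0807057  -565.76089145  383.10538732] [-0.26562849 -0.0884954  -0.96000525]
{'clock': 0.15, 'joints': array([ 1.21744104,  0.33270326, -0.06469222,  1.46073798,  0.02157298,
        1.34991715, -0.08850642]), 'qvel': array([-1.03275150e-03, -2.59728172e-03,  5.27079646e-04, -4.01166131e-03,
       -2.81580089e-04,  1.33387953e-04,  5.36163586e-05]), 'effort': array([-1.00928946e-05, -6.23635840e+01,  2.41145276e-02, -3.90139318e+01,
       -6.12236490e-02,  3.72795167e-02,  1.64012481e-04]), 'tool_pos': array([ 202.88105388, -590.84242642,  221.95629769]), 'ee_rot': array([-3.09769146e+00, -5.17006114e-01,  3.13083256e-04]), 'ft_force': array([-0.31345409, -0.84137726,  0.51546393]), 'ft_torque': array([ 0.02651127, -0.00621372,  0.05686477]), 'finger_force': 0.0, 'width': 87.5233112273079}
```

View pics/top0.png

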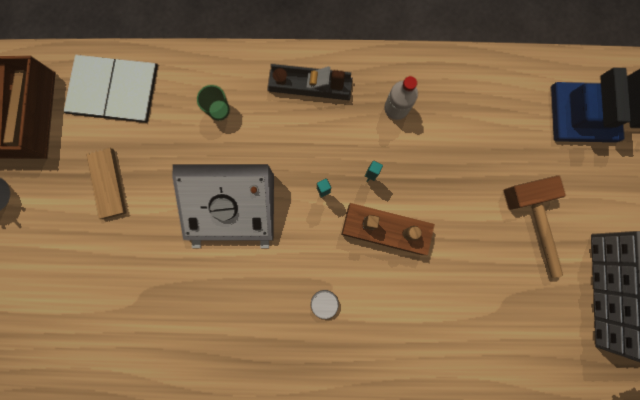

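View pics/side0.png

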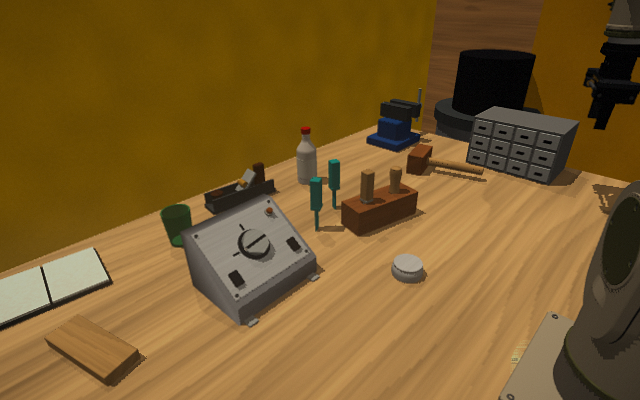

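Top view: the wooden handles on the block are at (373,222), which looks square, and at (415,233), which looks round. Turquoise look-alikes are at (324,187) and (374,170). The switch is at (222,207), with its slot nearly level and marks on the panel. By the description, the screwdriver is the square wooden one at top (373,222), side (367,187). I'll check this in one close crop.

Run:
```python
from h import *
import pickle
cs=pickle.load(open("c0.pkl","rb"))
f=lambda n,x,y,w,h,s: cv2.resize(cs[n]["frame"][y:y+h,x:x+w],None,fx=s,fy=s,interpolation=cv2.INTER_CUBIC)
a=np.hstack([f("top",340,195,100,70,4),f("side",330,155,100,70,4)])
b=np.hstack([f("top",172,160,110,88,400/110),f("side",180,190,110,88,400/110)])
save("crop1.png",np.vstack([a,b]))
```

```text
(no output)
```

View pics/crop1.png

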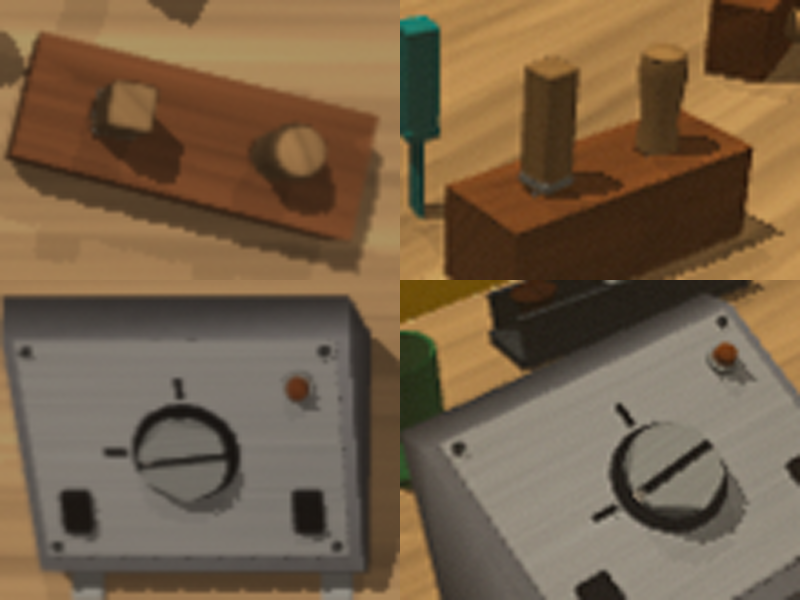

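Crop confirms: the driver is the square handle with the steel band, at top (373,222), side (367,187). The round one is the chisel at top (415,233). The switch slot is nearly level, with its marked end on the left. Next I'll look at both from the wrist.

Run:
```python
from h import *
import pickle
cs=pickle.load(open("c0.pkl","rb"));t=cs["top"];sd=cs["side"]
D=onz(t,(373,221.8),145);C=onz(t,(414.5,233),135);S=onz(t,(222.3,208.7),101)
corn=[onz(t,(340+x/4,195+y/4),65) for x,y in((40,32),(378,116),(352,240),(8,157))]
print(D,C,S);print(np.array(corn))
# panel frame from screws corners (top crop), at face heights unknown: side+top triangulation of the switch centre
o1=ray(t,(222.3,208.7));o2=ray(sd,(180+(672)/3.636,190+(465-280)/3.636-0)) if 0 else ray(sd,(180+(677-400)/3.636,190+(470-280)/3.636))
print(tri([o1,o2]))
e=corn[1]-corn[0];yaw=np.arctan2(e[1],e[0]);print("block y dir",yaw)
down=lambda a:(R.from_euler('z',a)*R.from_euler('x',np.pi)).as_rotvec()
s=env.sense();print(R.from_rotvec(s["ee_rot"]).as_matrix())
for a in np.arange(-180,180,30):
    a=np.radians(a);q=env.inverse_kinematics([D[0],D[1],300],down(a));q2=env.inverse_kinematics([S[0],S[1],300],down(a))
    print(round(np.degrees(a)),None if q is None else q.round(2),None if q2 is None else q2.round(2))
```

```text
[ 540.62362398 -129.88878509  145.        ] [ 519.88163213 -215.35005678  135.        ] [565.88303615 184.64145515 101.        ]
[[ 586.31560191  -88.83366633   65.        ]
 [ 543.09774471 -274.18405375   65.        ]
 [ 475.49392738 -259.25985165   65.        ]
 [ 517.47878147  -71.96604734   65.        ]]
[565.18560086 184.42361309  96.13025588]
block y dir -1.7998718571907533
[[ 9.45798302e-01  3.24754424e-01 -3.70049313e-04]
 [ 3.24754634e-01 -9.45797767e-01  1.00604664e-03]
 [-2.32737161e-05 -1.07169243e-03 -9.99999425e-01]]
-180 [ 0.76  0.22 -0.71  1.49  0.14  1.49  1.62] [ 0.45  0.46 -1.17  1.37  0.42  1.57  0.89]
-150 [ 1.12  0.38 -1.24  1.48  0.36  1.54  1.99] [ 0.48  0.5  -1.24  1.37  0.47  1.59  1.38]
-120 [ 1.12  0.38 -1.24  1.48  0.36  1.54  2.51] [ 0.48  0.5  -1.24  1.37  0.47  1.59  1.91]
-90 None [ 0.48  0.5  -1.24  1.37  0.47  1.59  2.43]
-60 [ 0.56  0.18 -0.46  1.5   0.08  1.48 -2.53] None
-30 [ 0.59  0.19 -0.5   1.5   0.09  1.48 -2.01] [-0.98  0.28  0.74  1.45 -0.19  1.48 -2.34]
0 [ 0.61  0.19 -0.53  1.5   0.09  1.48 -1.49] [ 0.41  0.43 -1.1   1.38  0.38  1.56 -2.22]
30 [ 0.62  0.19 -0.54  1.5   0.1   1.48 -0.97] [ 0.44  0.46 -1.16  1.37  0.42  1.57 -1.72]
60 [ 0.68  0.2  -0.61  1.5   0.11  1.48 -0.46] [ 0.48  0.5  -1.25  1.37  0.47  1.59 -1.23]
90 [ 0.73  0.21 -0.68  1.49  0.13  1.48  0.06] [ 0.47  0.49 -1.23  1.37  0.46  1.59 -0.7 ]
120 [ 0.76  0.21 -0.71  1.49  0.14  1.49  0.57] [ 0.46  0.48 -1.21  1.37  0.45  1.58 -0.17]
150 [ 0.73  0.21 -0.67  1.49  0.13  1.48  1.1 ] [ 0.46  0.47 -1.19  1.37  0.43  1.58  0.36]
```

```bash
cat >> h.py <<'E'
down=lambda a:(R.from_euler('z',a)*R.from_euler('x',np.pi)).as_rotvec()
def frame(yaw,tilt=35):  # panel frame columns x up slope,y left,z out
    t=np.radians(tilt); return R.from_euler('z',yaw).as_matrix()@np.array([[np.cos(t),0,-np.sin(t)],[0,1,0],[np.sin(t),0,np.cos(t)]])
def ontool(P,ang): # tool pointing along -P.z, tool x at angle ang (ccw) from P.x
    return R.from_matrix(P@R.from_euler('z',ang).as_matrix()@np.diag([1,-1,-1.])).as_rotvec()
E
python3 - <<'E'
from h import *
import pickle
cs={}
env.move_ptp([541,-130,330],down(np.radians(76.6)))
print(env.sense()["joints"].round(2),env.sense()["clock"])
cs["blk"]=vision.capture("wrist")
P=frame(0);S=np.array([566,184.5,98])
for a in(90,0):
    q=env.inverse_kinematics(S+P[:,2]*100,ontool(P,np.radians(a)));print(a,None if q is None else q.round(2))
env.move_ptp(S+P[:,2]*220,ontool(P,np.radians(90)))
print(env.sense()["joints"].round(2),env.sense()["clock"])
for a in(90,60,30,0,-10):
    q=env.inverse_kinematics(S+P[:,2]*100,ontool(P,np.radians(a)));print(a,None if q is None else q.round(2))
cs["sw"]=vision.capture("wrist")
pickle.dump(cs,open("c1.pkl","wb"))
save("w.png",cv2.resize(np.vstack([cs["blk"]["frame"],cs["sw"]["frame"]]),(480,600),interpolation=cv2.INTER_AREA))
E
```

```text
[ 0.71  0.2  -0.65  1.44  0.12  1.54 -0.17] 2.2417
90 [ 0.79 -0.37 -1.24  2.19 -0.12  0.53 -0.43]
0 [ 0.9  -0.48 -1.28  2.19 -0.37  0.55 -1.79]
[ 0.07 -0.47 -0.64  2.17  0.07  0.84 -0.62] 3.5667
90 [ 0.27 -0.18 -0.85  2.2   0.36  0.58 -0.86]
60 [ 0.44 -0.21 -0.99  2.19  0.27  0.56 -1.3 ]
30 [ 0.6  -0.26 -1.11  2.19  0.15  0.55 -1.72]
0 [ 0.73 -0.33 -1.2   2.19 -0.01  0.53 -2.1 ]
-10 [ 0.77 -0.35 -1.22  2.19 -0.07  0.53 -2.22]
```

View pics/w.png

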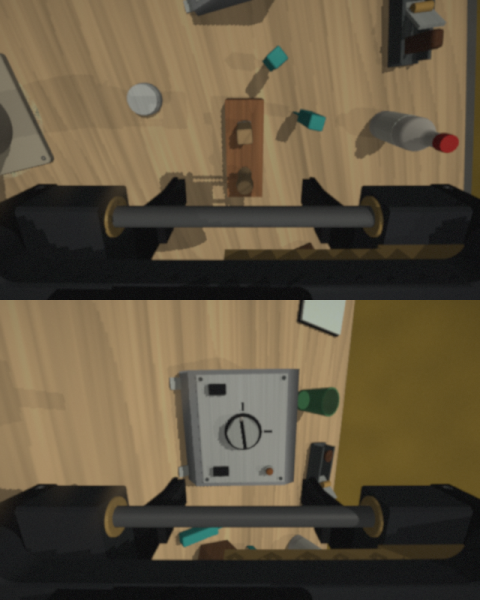

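The upper half shows the block with the driver at about (326,181) and the chisel at (326,245) in full-frame pixels. The lower half shows the panel with the switch at (324,176), two ticks and four corner screws. I'll measure from enlarged crops.

Run:
```python
from h import *
import pickle
cs=pickle.load(open("c1.pkl","rb"))
a=cs["blk"]["frame"][120:270,280:380];b=cs["sw"]["frame"][90:250,240:400]
save("crop2.png",np.hstack([cv2.resize(a,(400,600),interpolation=cv2.INTER_CUBIC),cv2.copyMakeBorder(cv2.resize(b,(400,400),interpolation=cv2.INTER_CUBIC),0,200,0,0,0)]))
```

```text
(no output)
```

View pics/crop2.png

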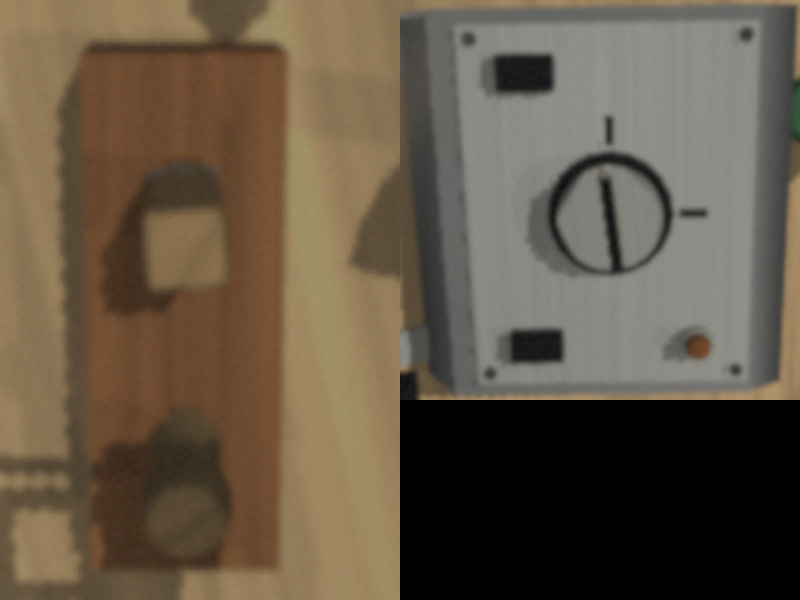

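Run:
```python
from h import *
import pickle
cs=pickle.load(open("c1.pkl","rb"));c0=pickle.load(open("c0.pkl","rb"))
b=cs["blk"];w=cs["sw"]
pb=lambda x,y:(280+x/4,120+y/4); pw=lambda x,y:(240+(x-400)/2.5,90+y/2.5)
H=np.array([onz(b,pb(*p),145) for p in((143,210),(221,207),(227,287),(148,293))])
B=np.array([onz(b,pb(*p),65) for p in((82,50),(286,50),(279,568),(92,568))])
C=onz(b,pb(185,520),135)
print("handle",H.mean(0),[np.linalg.norm(H[i]-H[i-1]).round(1) for i in range(4)])
d=(H[0]+H[1]-H[2]-H[3]);print("handle yaw",np.degrees(np.arctan2(d[1],d[0])))
d=(B[0]+B[1]-B[2]-B[3]);print("block",B.mean(0),np.degrees(np.arctan2(d[1],d[0])),[np.linalg.norm(B[i]-B[i-1]).round(1) for i in range(4)]);print("chisel",C)
# panel
yaw=0
for it in range(4):
    P=frame(yaw);n=P[:,2];o=onz(w,pw(610.5,213),89+4*n[2])-4*n
    Sc=[onplane(w,pw(*p),o,n) for p in((468,39),(746,34),(735,370),(490,373))]
    u=Sc[1]-Sc[0]+Sc[2]-Sc[3]; v=Sc[0]+Sc[1]-Sc[2]-Sc[3]
    y1=np.arctan2(u[1],u@np.r_[np.cos(yaw),np.sin(yaw),0]) ; y1=np.arctan2(u[1],u[0]);y2=np.arctan2(-v[0],v[1]); yaw=(y1+y2)/2
print("panel",o,np.degrees([y1,y2]));print(((np.array(Sc)-o)@P).round(1))
h1=onplane(w,pw(604,170),o+15*n,n);h2=onplane(w,pw(617.5,271),o+15*n,n)
e=(h1-h2)@P;print("slot mid",((h1+h2)/2-o)@P,"len",np.linalg.norm(e),"angle q",np.degrees(np.arctan2(e[0],e[1])))
# other cams: head/ring reprojection
for nm,uv in(("top",(172+185/3.636,160+(453-280)/3.636)),("side",(180+(670-400)/3.636,190+(477-280)/3.636))):
    print(nm,(onz(c0[nm],uv,89+4*n[2])-4*n-o).round(1))
```

```text
handle [ 542.90049543 -130.22674296  145.        ] [np.float64(23.9), np.float64(21.8), np.float64(23.1), np.float64(22.5)]
handle yaw 80.2864122990975
block [ 532.82936117 -173.47242456   65.        ] 76.67626658650379 [np.float64(189.4), np.float64(67.7), np.float64(189.3), np.float64(70.0)]
chisel [ 522.61116832 -215.32074903  135.        ]
panel [572.20281955 185.72678838  89.        ] [0.92589736 0.94407029]
[[-66.7  84.7   0. ]
 [ 65.9  84.9  -0. ]
 [ 65.8 -87.9  -0. ]
 [-66.5 -87.7  -0. ]]
slot mid [ 0.17508398 -1.9627833  15.        ] len 50.86714173744681 angle q -6.571636232285949
top [-0.8 -0.3 -0. ]
side [-4.   1.2 -0. ]
```

Run:
```python
from h import *
a=np.radians(78)
env.move_ptp([542.6,-130,220],down(a))
env.servo_line([542.6,-130,93],rate=100)
s0=env.sense();claw.set_gripper(10);s=env.sense();print(s0["ft_force"],s["width"],s["finger_force"],s["ft_force"],s["tool_pos"],s["clock"])
env.servo_line([542.6,-130,260],rate=120)
s=env.sense();print(s["width"],s["ft_force"],s["ft_torque"],s["ee_rot"])
w=vision.capture("wrist")
o=np.array([572,184.7,89]);P=frame(np.radians(.93));n=P[:,2]
tool=lambda q:ontool(P,np.pi/2-q)
env.move_ptp(o+n*(15+45+86),tool(-.115))
s=env.sense();print(s["joints"].round(2),s["tool_pos"],s["ft_force"],s["clock"])
import pickle
c={n:vision.capture(n) for n in("wrist","top","side")};c["lift"]=w
pickle.dump(c,open("c2.pkl","wb"))
f=[cv2.resize(c["wrist"]["frame"][100:300,220:420],(400,400),interpolation=3),cv2.resize(w["frame"][100:300,220:420],(400,400),interpolation=3)]
g=[cv2.resize(c["side"]["frame"][110:310,170:370][:100],(400,200),interpolation=3),cv2.resize(c["top"]["frame"][150:250,150:350],(400,200),interpolation=3)]
save("held.png",np.vstack([np.hstack(f),np.hstack(g)]))
```

```text
[ 0.16536919  0.15433445 -0.0148629 ] 23.878675211591002 29.950650616083294 [0.1118332  0.07273215 0.21664267] [ 542.58079015 -129.99992279   92.97051118] 7.3583
23.80951480647081 [-1.02730892 -0.05358707 -1.92242052] [-0.08428966 -0.07157116 -0.02912549] [-2.44073809e+00 -1.97644414e+00  1.52933872e-03]
[-0.13 -0.25 -0.49  2.21  0.36  0.67 -0.73] [489.08579498 182.38029344 209.02676757] [ 0.14814758 -0.97404072 -1.49112676] 10.1833
```

View pics/held.png

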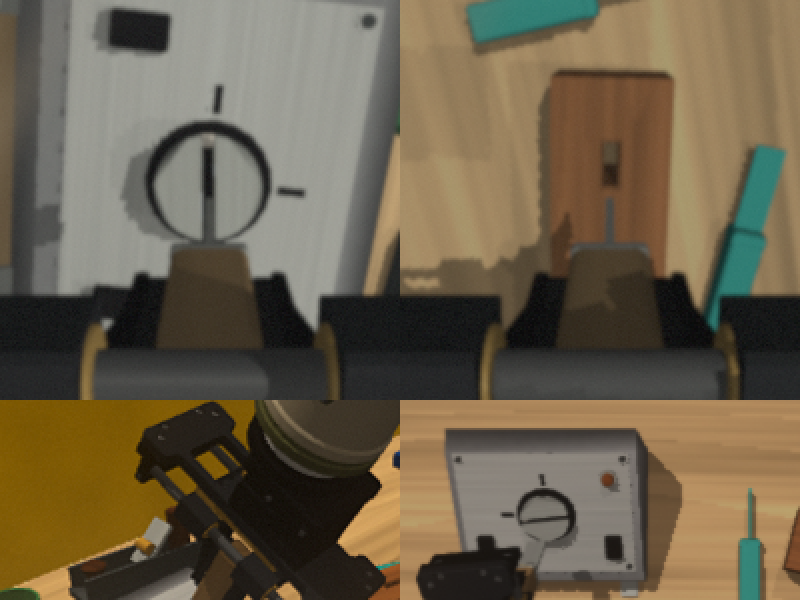

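Run:
```python
from h import *
import pickle
c=pickle.load(open("c2.pkl","rb"))["wrist"];g=c["frame"].astype(float).mean(2)
s=env.sense();T=R.from_rotvec(s["ee_rot"]).as_matrix();p=s["tool_pos"]
o=np.array([572,184.7,89]);P=frame(np.radians(.93));n=P[:,2]
def cen(row,lo=310,hi=338):
    x=np.arange(lo,hi);v=np.clip(np.median(g[row,lo:hi])-g[row,lo:hi]-15,0,None);return (x*v).sum()/v.sum() if v.sum()>20 else np.nan
for r in range(164,222,3):
    u=cen(r)
    S=T.T@(onplane(c,(u,r),o+15*n,n)-p) if r<202 else np.zeros(3)
    Bl=T.T@(onplane(c,(u,r),p,T[:,0])-p) if 0 else None
    # blade: intersect with tool plane through edge nearest cam
    best=onplane(c,(u,r),p+T[:,0]*0,T[:,0]); b=T.T@(best-p)
    print(r,round(u,2),S.round(1),b.round(1), g[r,318:332].astype(int))
```

```text
164 nan [nan nan nan] [nan nan nan] [27 32 25 29 27 26 30 31 29 23 30 30 30 27]
167 321.98 [ 28.   -2.6 130.7] [  0.   -4.  298.1] [ 78  86  95 110 119 120 123 128 122 103  87  81  72  62]
170 319.92 [ 25.2  -4.5 130.7] [ -0.   -6.7 272.9] [137 135 127 118 115 115 119 129 129 127 134 139 140 139]
173 323.18 [ 22.3  -1.4 130.7] [ -0.   -2.  250.1] [139 135 119  98  83  81  81  81  91 112 132 139 142 142]
176 323.6 [ 19.5  -1.1 130.7] [  0.   -1.4 229.5] [137 132 114  74  38  23  23  33  67 107 131 140 143 141]
179 323.64 [ 16.6  -1.  130.7] [  0.   -1.3 210.8] [140 134 115  78  39  24  20  32  65 107 130 140 141 142]
182 323.54 [ 13.7  -1.1 130.7] [  0.   -1.4 193.8] [137 134 115  78  39  24  27  39  73 112 134 139 141 143]
185 323.43 [ 10.7  -1.2 130.7] [  0.   -1.4 178.1] [138 131 109  71  34  25  24  38  75 115 135 142 142 142]
188 323.6 [  7.8  -1.1 130.7] [ -0.   -1.2 163.7] [139 131 109  74  37  17  26  33  63 102 130 141 142 143]
191 323.7 [  4.8  -1.  130.7] [  0.   -1.  150.4] [138 132 109  72  37  25  24  30  52  95 125 140 141 144]
194 323.72 [  1.9  -1.  130.7] [  0.  -1. 
[... 243 characters left out ...]
0  61  69  69  75  97 126 139 142 143]
203 323.88 [0. 0. 0.] [  0.   -0.7 106. ] [142 143 132  95  62  65  72  70  74  99 128 140 142 142]
206 323.87 [0. 0. 0.] [-0.  -0.7 96.7] [141 143 132  95  62  65  71  71  76  99 126 140 142 143]
209 323.85 [0. 0. 0.] [-0.  -0.7 87.9] [141 142 131  94  64  68  73  74  77 100 129 139 143 142]
212 323.74 [0. 0. 0.] [-0.  -0.8 79.7] [141 138 124  87  60  65  70  72  79 100 127 140 143 142]
215 323.79 [0. 0. 0.] [ 0.  -0.7 72. ] [142 138 124  88  64  66  70  72  78  99 127 141 143 143]
218 319.94 [0. 0. 0.] [-0.  -3.7 64.7] [132 130 117  89  65  69  72  73  77  93 118 131 129 125]
221 nan [0. 0. 0.] [nan nan nan] [66 68 66 63 66 71 70 69 71 67 67 66 66 70]
```

```bash
cat >> h.py <<'E'
o=np.array([572,184.7,89]);P=frame(np.radians(.93));n=P[:,2]
tool=lambda q:ontool(P,np.pi/2-q)
E
python3 - <<'E'
from h import *
q=-.115
T=R.from_rotvec(tool(q)).as_matrix();base=o-0.3*T[:,1]
env.servo_line(base+n*(86+20),tool(q),rate=60); env.hold(.3)
f0=env.sense()["ft_force"]
for h in np.arange(18,6.4,-1):
    env.servo_line(base+n*(86+h),tool(q),rate=25); env.hold(.1)
    s=env.sense();f=(s["ft_force"]-f0)@T;print(h,((s["tool_pos"]-o)@P).round(1),f.round(2))
    if abs(f[2])>6 or np.linalg.norm(f)>12: print("contact");break
print(s["clock"])
c=vision.capture("wrist");t=vision.capture("side")
save("ins.png",np.hstack([cv2.resize(c["frame"][100:300,220:420],(400,400),interpolation=3),cv2.resize(t["frame"][180:300,190:310],(400,400),interpolation=3)]))
E
```

```text
18.0 [-3.00e-01 -1.00e-01  1.04e+02] [ 0.04  0.67 -0.21]
17.0 [ -0.3  -0.  103. ] [-0.35  0.36 -0.26]
16.0 [ -0.3  -0.  102. ] [-1.2   0.42 -0.38]
15.0 [ -0.3  -0.  101. ] [-0.86  0.94 -0.13]
14.0 [ -0.3  -0.  100. ] [-0.24  0.2   0.64]
13.0 [-0.3 -0.  99. ] [-0.41  0.11  0.09]
12.0 [-0.3 -0.  98. ] [-0.17  0.3   0.06]
11.0 [-0.3 -0.1 97. ] [-0.29  0.34 -0.05]
10.0 [-0.3 -0.  96. ] [0.1  1.11 1.  ]
9.0 [-0.3 -0.  95. ] [-0.47  0.51 -0.17]
8.0 [-0.3 -0.1 94. ] [-0.94  0.53 -0.29]
7.0 [-0.3 -0.1 93. ] [ 0.28 -0.31  0.48]
15.65
```

Run:
```python
from h import *
q=-.115
T=R.from_rotvec(tool(q)).as_matrix();base=o-0.3*T[:,1]
f0=env.sense()["ft_force"]
for h in np.arange(6.5,1,-.5):
    env.servo_line(base+n*(86+h),tool(q),rate=25); env.hold(.05)
    s=env.sense();f=(s["ft_force"]-f0)@T;print(h,f.round(2))
    if abs(f[2])>4: print("contact");break
print(s["clock"])
c=vision.capture("wrist");t=vision.capture("side")
save("ins2.png",np.hstack([cv2.resize(c["frame"][100:300,220:420],(400,400),interpolation=3),cv2.resize(t["frame"][180:300,190:310],(400,400),interpolation=3)]))
```

```text
6.5 [-0.06 -1.31 -9.36]
contact
16.05
```

View pics/ins2.png

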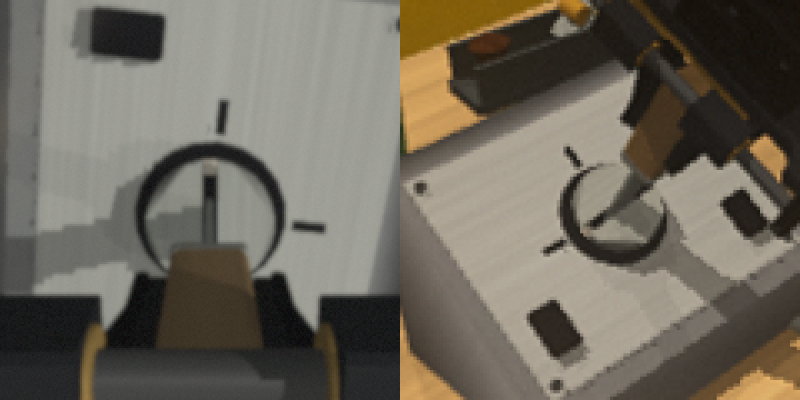

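Wrist and side views show the blade down in the slot (wrist crop (210,200)), touching the floor, with the fingers well clear of the switch. Backing off 1 mm and turning.

Run:
```python
from h import *
q=-.115
T=R.from_rotvec(tool(q)).as_matrix();pos=o-0.3*T[:,1]+n*(86+7.6)
env.servo_line(pos,tool(q),rate=25);env.hold(.2)
s=env.sense();f0,m0=s["ft_force"],s["ft_torque"]
for q in list(np.arange(0,1.5,.1))+[1.5,1.55,1.6,1.64,1.68,1.72]:
    env.servo_line(pos,tool(q),rate=25); env.hold(.03)
    s=env.sense();f=(s["ft_force"]-f0)@P;m=(s["ft_torque"]-m0)@P
    print(round(q,2),f.round(1),m.round(2),round(s["width"],1),round(s["clock"],2))
    if np.linalg.norm(f)>25 or abs(m[2])>.6: print("stop");break
env.hold(.2)
c=vision.capture("wrist");t=vision.capture("side")
save("turn.png",np.hstack([cv2.resize(c["frame"][100:300,220:420],(400,400),interpolation=3),cv2.resize(t["frame"][180:300,190:310],(400,400),interpolation=3)]))
print(s["joints"].round(2))
```

```text
0.0 [-0.1  1.  -0.5] [ 0.07  0.04 -0.02] 24.2 16.9
0.1 [ 0.4  0.3 -1.3] [-0.16 -0.48  0.02] 23.3 17.18
0.2 [ 1.9  0.2 -1.2] [-0.24 -0.76  0.04] 23.8 17.47
0.3 [ 2.4 -0.1 -0.6] [-0.34 -0.88  0.03] 23.9 17.75
0.4 [ 3.3 -0.4 -0.6] [-0.36 -1.04  0.01] 23.6 18.03
0.5 [ 2.1 -1.2 -0.7] [-0.49 -1.1   0.11] 24.3 18.32
0.6 [ 4.  -1.  -0.8] [-0.62 -1.27  0.12] 23.8 18.6
0.7 [ 4.7 -1.5 -0.5] [-0.68 -1.33  0.11] 23.7 18.88
0.8 [ 4.2 -1.6 -0.4] [-0.77 -1.39  0.05] 23.3 19.17
0.9 [ 5.  -2.  -0.1] [-0.83 -1.47  0.05] 24.0 19.45
1.0 [ 4.6 -1.3 -0.4] [-0.88 -1.45  0.03] 24.0 19.73
1.1 [ 5.2 -2.7  0. ] [-1.   -1.51  0.01] 23.8 20.02
1.2 [ 4.5 -3.1 -1.2] [-0.9  -1.45  0.07] 24.2 20.3
1.3 [ 3.3 -1.6  0.4] [-1.07 -1.33  0.02] 23.5 20.58
1.4 [ 4.1 -2.6  0.6] [-1.16 -1.13  0.05] 23.9 20.87
1.5 [ 3.4 -3.7  0.3] [-1.19 -0.94  0.03] 23.7 21.15
1.55 [ 2.5 -3.6 -0.2] [-1.3  -0.78  0.02] 24.0 21.43
1.6 [ 2.5 -4.   0.6] [-1.3  -0.6   0.05] 24.2 21.72
1.64 [ 2.4 -3.2 -0.2] [-1.19 -0.47  0.03] 23.8 22.0
1.68 [-0.3 -1.7  1.7] [-0.84  0.15 -0.  ] 23.8 22.31
1.72 [-1.6 -1.   0.6] [-0.57  0.31  0.01] 23.7 22.63
[ 0.34 -0.14 -0.91  2.2   0.41  0.54 -2.6 ]
```

View pics/turn.png

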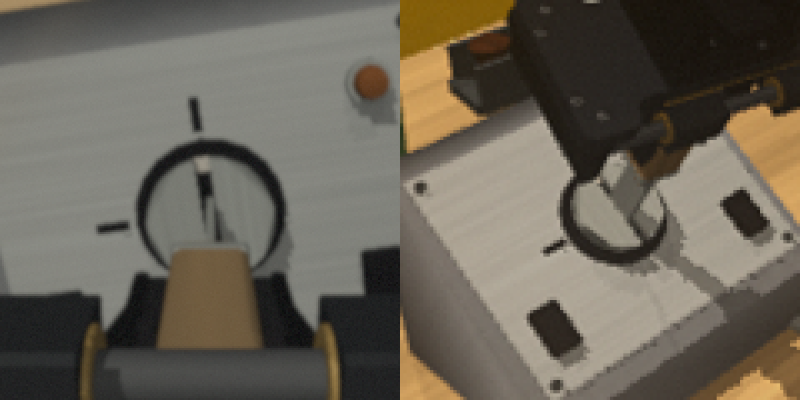

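The slot now lies along the upper tick (wrist crop: slot (201,160)→(208,205), tick (194,112)). I'll check the angle numerically, then back out.

Run:
```python
from h import *
c=vision.capture("wrist");f=lambda x,y:(220+x/2,100+y/2)
a=onplane(c,f(201.5,165),o+15*n,n);b=onplane(c,f(216,240),o+15*n,n);e=(a-b)@P
print("q",np.arctan2(e[0],e[1]),env.sense()["joints"])
# back the blade off a little toward the free position, then straight out
s=env.sense();T=R.from_rotvec(tool(1.64)).as_matrix()
pos=o-0.3*R.from_rotvec(tool(-.115)).as_matrix()[:,1]+n*(86+7.6)
env.servo_line(pos,tool(1.64),rate=25);f0=env.sense()["ft_force"]
for h in(12,18,30,60):
    env.servo_line(pos+n*(h-7.6),tool(1.64),rate=50);print(h,(env.sense()["ft_force"]-f0).round(1))
env.servo_line(pos+n*55,tool(1.2),rate=40)
s=env.sense();print(s["joints"].round(2),s["clock"],s["width"])
c=vision.capture("wrist");g=vision.capture("top")
import pickle;pickle.dump((c,g),open("c3.pkl","wb"))
save("after.png",np.hstack([cv2.resize(c["frame"][100:300,220:420],(400,400),interpolation=3),cv2.resize(g["frame"][130:290,240:400+40],(400,320),interpolation=3)[:400] if 0 else cv2.resize(g["frame"][120:280,290:450],(400,400),interpolation=3)]))
```

```text
q 1.536636607601542 [ 0.34282527 -0.14025413 -0.90978867  2.20000597  0.40967819  0.54118454
 -2.5956911 ]
12 [-1.1  0.1  0.1]
18 [-1.5  0.  -0.8]
30 [-0.7  0.5  0. ]
60 [-1.5  0.7 -0.8]
[ 0.12 -0.28 -0.7   2.21  0.24  0.65 -1.94] 25.4833 24.04848932179295
```

View pics/after.png

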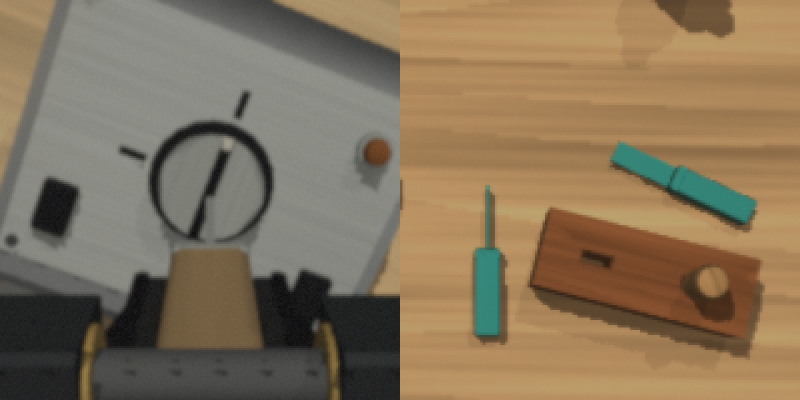

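Left view: the slot points along the upper tick, clear of the blade. Right view: the block is unmoved, its empty slot is at top pixel (369,223) and the chisel is standing. The turquoise tools now lie on the table clear of the block. Returning the driver.

Run:
```python
from h import *
import pickle
cw=pickle.load(open("c2.pkl","rb"))["lift"];_,g=pickle.load(open("c3.pkl","rb"))
print("slot top",onz(g,(368.8,223.2),65),"slot wrist",onz(cw,(325.2,181.5),65))
def ends(c,pts): return [onz(c,p,65).round(1) for p in pts]
env.servo_line(o+n*(86+110),tool(.6),rate=100)
env.move_ptp([542.6,-130,260],down(np.radians(77.3)))
env.servo_line([542.6,-130,165],rate=100);env.hold(.2)
s=env.sense();print(s["joints"].round(2),s["clock"],s["width"])
c=vision.capture("wrist");sd=vision.capture("side");pickle.dump((c,sd),open("c4.pkl","wb"))
save("pre.png",np.hstack([cv2.resize(c["frame"][130:230,270:370],(400,400),interpolation=3),cv2.resize(sd["frame"][120:240,310:430],(400,400),interpolation=3)]))
```

```text
slot top [ 542.56275665 -130.31019695   65.        ] slot wrist [ 543.04491676 -129.27646894   65.        ]
[-0.19  0.23  0.4   1.74 -0.09  1.19  0.01] 28.875 24.10727303683954
```

View pics/pre.png

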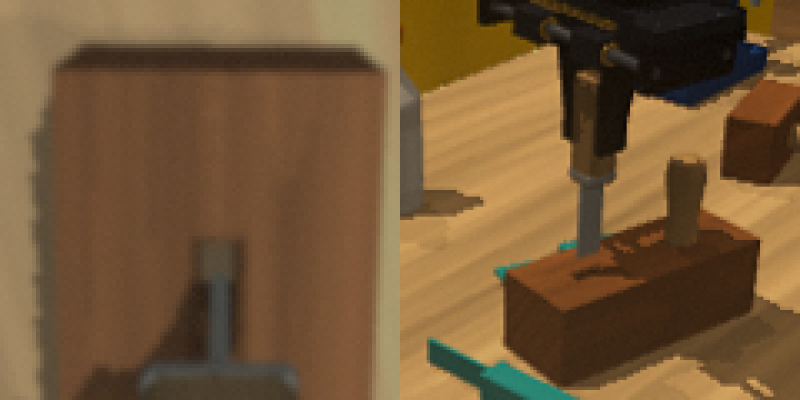

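The blade (crop column 218) is centred over the slot (195–243). Lowering with force checks.

Run:
```python
from h import *
f0=env.sense()["ft_force"]
for z in [152,148,144,135,120,105,98,95,94,93.5,93,92.5]:
    env.servo_line([542.6,-130,z],rate=60);env.hold(.05)
    f=env.sense()["ft_force"]-f0;print(z,f.round(1))
    if np.linalg.norm(f)>8: print("contact");break
claw.set_gripper(50);env.hold(.3)
s=env.sense();print(s["width"],s["tool_pos"],s["clock"])
env.servo_line([542.6,-130,240],rate=120)
env.move_ptp([420,-250,330],down(np.radians(77.3)));env.hold(.5)
w=vision.capture("side");t=vision.capture("top")
save("end.png",np.hstack([cv2.resize(w["frame"][120:270,220:420],(400,300),interpolation=3),cv2.resize(t["frame"][140:290,180:380+0],(400,300),interpolation=3)]) if 0 else np.vstack([cv2.resize(w["frame"][140:290,180:440],(520,300),interpolation=3),cv2.resize(t["frame"][150:280,180:440],(520,260),interpolation=3)]))
print(env.sense()["clock"])
```

```text
152 [-0.8  0.2 -0.2]
148 [-0.4  0.1  0.4]
144 [-0.4 -0.1  0.4]
135 [-0.3 -0.4  0.1]
120 [-0.1  0.1  0.1]
105 [0.4 0.3 0.4]
98 [-0.1 -0.8 -0.4]
95 [-0.4  0.3 -0.5]
94 [ 0.4 -0.   0.9]
93.5 [-0.2 -0.2 -0.2]
93 [ 0.1 -0.2 -0.4]
92.5 [-3.1 -0.2  6.5]
50.2638529182295 [ 542.59680832 -130.00968239   92.49380301] 34.1167
36.8833
```

View pics/end.png

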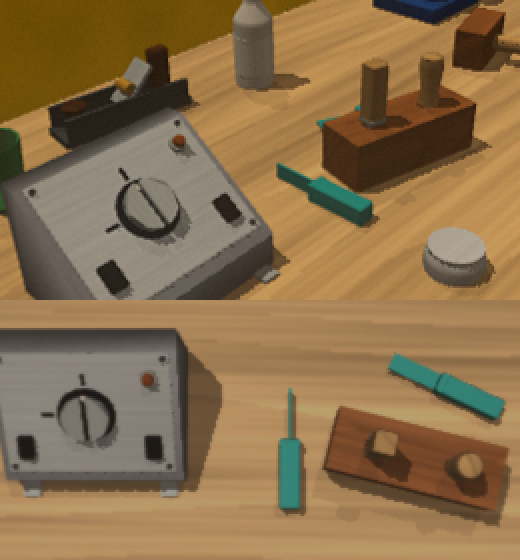

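The final view shows the driver seated upright, the chisel standing, and the slot running up the slope. One last numeric check of the switch angle, then I'll hand in.

Run:
```python
from h import *
import pickle
c,_=pickle.load(open("c3.pkl","rb"));f=lambda x,y:(220+x/2,100+y/2)
e=(onplane(c,f(228,143),o+15*n,n)-onplane(c,f(193,238),o+15*n,n))@P;q=np.arctan2(e[0],e[1]);print(q)
if q>1.43: print(env.finish_job())
```

```text
1.5452454511088392
the job is handed in; nothing more can be done
None
```

The job is handed in, with no verdict shown: the screwdriver turned the switch to about 1.54 rad (needs over 1.37) and is back fully home in its slot, the chisel still stands in its own, and the two turquoise look-alikes, standing at the start, lay fallen on the table by the time I lifted the screwdriver (I don't know what tipped them).

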